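Ready the tin mixer: set its dial, mesh the stirring key and keep it pressed home

TASK

Get the tin mixer in the paint store ready to run: first turn its speed dial until the white pointer lines up with the red tab on the scale. Then lift the stirring key (orange grip) out of its blue stand, turn it until its cross-shaped foot meshes with the yellow socket on the tin's lid, and push it down against the spring until its steel collar sits flush on the socket. Finish while still gripping the key and holding it pressed fully home, with the dial still on the tab and the small tin, jar and brush left alone.

Things in the scene. Friction and masses are not known exactly. Their poses are not given: they have to be found in the camera images.
- mixer: White tin mixer fixed to the bench, base 170 (x) x 290 (y) x 50 high; origin at the centre of its underside, on the bench. A grey control pod with the dial is at y = -85 (pod 140 x 110, top 70 above the bench); the tin (94 dia, top of lid 110 above the bench) with its yellow socket is at y = +75. Its yaw varies.
- dial (a joint): Angle of the speed dial, rad, 0 to 4.4, growing clockwise seen from above. The pointer is on the tab when joint dial equals joint tab. Turns with light friction (0.05 N m) and stays where it is left.
- tab (a joint): Angle of the red scale tab, in the same zero and sense as joint dial. The tab stays where it is (always clockwise of the dial's start, by 0.3 to 1.5 rad).
- dial_grip (a point): Point on the dial's axis at which to grip, 24.5 above the pod's top. The dial is a round skirt (56 dia, up to 7.5 above the pod) with a black bar grip on it, 44 long, 12 thick, from 7.5 to 37.5 above the pod. x axis: along the bar, towards the pointer end; z up.
- dial_pointer (a point): Outer end of the white pointer line, on the edge of the dial's skirt, 28 from the axis.
- tab_mark (a point): Inner end of the red tab (6 wide, 13 long, radial, up to 4.3 above the pod), 28 from the dial's axis and level with dial_pointer.
- hub (a joint): Angle of the yellow socket in the tin's lid about the vertical, rad, anticlockwise seen from above, 0 when its slots lie along the mixer's x and y axes. It turns only stiffly (0.3 N m).
- socket (a point): Centre of the yellow socket's mouth, 140 above the bench; z up, x and y along the two slots. The slots form a cross, each 11 wide and 34 across, straight walls, 30 deep; the yellow block is 46 x 46, square to the slots. In it a sprung button stands 18 below the mouth.
- button (a joint): How far the sprung button in the socket is pushed down, m: 0 free, 0.008 when the key's collar lies on the socket's rim. It pushes up with 4 N at first and 10 N at 0.008, so a key let go rises again.
- stand: Blue key stand fixed to the bench, 80 x 80 x 40 high on a 100 x 100 x 6 plate; origin at the centre of its underside. The key hangs in a round hole 34 across in its top by its collar.
- key_grip (a point): Centre of the stirring key's orange bar grip, 50 long (point x), 14 thick (point y), 30 high; z up along the key. Below it: a stem 14 dia, a steel collar 46 dia whose underside is 40 below this point, and under it the cross foot, 26 long, blades 8 thick and 30 across along the point's x and y (narrowed to 6 and 26 in the lowest 4), ending 66 below this point. Key weighs about 0.15 kg.
- key_collar (a point): Centre of the underside of the key's collar, 40 below key_grip. When home it lies on point socket.
- small_tin_mid (a point): Middle of a small closed tin standing on the bench, 68 dia, 75 high. Bystander.
- jar_mid (a point): Middle of a jar with a red cap, 56 dia, 85 high. Bystander.
- brush_mid (a point): Middle of a brush lying on the bench, about 20 high. Bystander.
Things that resemble listed ones, but are neither listed nor needed, are in the scene too. There is more than one size of the part that bears key_grip; the job needs the larger. Several things have the shape of the stand; the one meant has the colours described above.

How it is judged:
By the outcome, as a careful person would: the job done as asked, in the order asked, and still so for the second after the job is handed in, while the arm keeps its last pose, push and grip.
It also fails if it takes over 59 s, if anything falls off the work surface, if the arm or the gripper's body presses on something with over 40 N, if the wrist force passes 120 N, or if a joint passes its speed limit or range.

ROBOT

A 6-joint arm with a two-finger parallel gripper is mounted at the origin on the work surface. World frame = base frame: x ahead of the robot, y to its left, z up, the work surface at z = 0. Lengths are in m, angles in rad, forces in N, time in s.
With the tool pointing down it reaches from about 0.25 to 0.775 m from the base axis. Payload 4 kg.
Tool frame: the origin (TCP) lies on the centre line of the jaws, within the pads' length; the fingertips stand 22 mm ahead of it and the grasp point (between the pads) lies 3 mm ahead of it (env.tip_reach is the distance from the TCP to the fingertips, in m); z points along the fingers, y is the direction in which the jaws open and shut (so a half turn about z gives the same grasp; the last joint's range is limited). The gripper opens to 94 mm and grips with 3 to 60 N. Pads are 16 mm wide; open, the fingers measure 119 mm over their backs; the gripper's body (75 mm by 177 mm) begins 78 mm behind the grasp point.
Start: joints at [1.016, 0.087, 1.371, -0, 1.684, -0.103], TCP at [0.24, 0.495, 0.228] pointing down, gripper open.
Joint ranges: [-3.1, 3.1], [-0.76, 2.03], [0.27, 2.55], [-1.08, 4.22], [0.17, 2.65], [-2.57, 2.57]. Speed limits (rad/s): [2.79, 2.79, 3.14, 3.14, 3.14, 3.14].

INTERFACE

Orientations are given as a unit quaternion [w, x, y, z].
In Python, from rig import telemetry, cams, job, env gives the robot as it stands.
- The arm moves only by the shell command python3 -m crank 'ROWS' [OPENING] [FORCE]. ROWS is JSON, a list that holds one entry, the list of rows, each a list of 6 numbers: the shift along the tool's x, y, z in mm, then the turn, a rotation vector about the tool's x, y, z in degrees. A call has 1 to 20 rows; each row shifts and turns the pose as measured when the row begins, along the tool's axes as they then stand; what a row does not reach is not made up. A row lasts 1/12 s, in which the tool goes at most 41.7 mm and 7.16 degrees, less where a joint would pass 70% of its speed; a pose out of reach is approached as far as the arm can. A call is refused whole if a number of a shift passes 41.7 or a number of a turn 7.16, either way. A call with a gripper value outside its range is refused whole. OPENING is the gripper's target within -1 to 1 (shut at 1, half-way at 0, fully open at -1), set as the call begins (- or left out, the last holds). The fingers move at their own pace and stop on an object; FORCE is the grip in N (left out, the last holds). Time passes only in rows, so rows that do not move let the fingers close. It gives the time, the measured TCP pose, the force and the opening at its end, in the units of the state.
- telemetry.get_obs(): the state, without advancing time (a new reading comes with each control period).
- cams.capture(name): name is "scene" or "side" or "wrist"; returns the picture (480x640x3 uint8, red, green, blue); there is no depth.
- cams.get_calibration(name): a dict with "intrinsics" (3x3 intrinsics, pixels), "eye" and "orientation" of the camera in the world. Camera axes: x right, y up, looking along -z (the intrinsics and any distortion apply to the point x, -y, -z); pixel columns grow to the right and rows downward; lengths in m; the calibration is good to about 2 mm. A picture is of the moment at which its call begins: read the wrist's pose just before it. get_calibration takes no time and is no camera call; for the wrist camera it gives the pose at the moment of the call.
- job.close_job(): hands the job in, once; it reports no verdict.
The state is a dict: "time": time; "joint_positions": joint angles; "qd": joint speeds; "effort": joint torques, N m; "tcp_pos": TCP position; "tool_rot": TCP orientation; "contact_force": force on the tool from outside, world axes, zero at the start; "torque": the same for the moment, N m; "opening": opening from 0.0 (shut) to 1.0 (fully open).
Only numpy, scipy, OpenCV 4.12 (cv2) and the standard library are available. Lean on these libraries where they do the work, as an engineer would, in place of code of your own. Each camera call takes 0.05 s, during which the arm holds its last target.

## Working session

There is one attempt and no reset: what is moved stays moved. The work goes in short steps, Python scripts to look and compute and a shell command to move; the robot and the scene stay as the last step left them, time stands still between calls to the robot, and variables do not carry over. Pictures are saved under pics/ and viewed, and the job is handed in when it is done.

```bash
ls; mkdir -p pics
cat > h.py <<'E'
import numpy as np, cv2
from rig import telemetry, cams, job, env
from scipy.spatial.transform import Rotation as R
def cal(n):
    c=cams.get_calibration(n); q=np.array(c['orientation'])
    Rm=R.from_quat(q[[1,2,3,0]]).as_matrix() if q.shape==(4,) else q
    return np.array(c['intrinsics']),np.array(c['eye']),Rm,c
def proj(C,p):
    K,e,Rm,_=C; v=Rm.T@(np.array(p)-e); v=K@np.array([v[0],-v[1],-v[2]]); return v[:2]/v[2]
def back(C,uv,z):
    K,e,Rm,_=C; d=np.linalg.inv(K)@np.array([uv[0],uv[1],1.]); d=Rm@np.array([d[0],-d[1],-d[2]])
    return e+d*(z-e[2])/d[2]
def snap(n,fn):
    C=cal(n); im=cams.capture(n); cv2.imwrite('pics/'+fn,im[:,:,::-1]); 
    np.savez('pics/'+fn[:-4]+'.npz',K=C[0],e=C[1],R=C[2]); return C,im
def load(fn):
    z=np.load('pics/'+fn+'.npz'); return (z['K'],z['e'],z['R'],None)
def crop(fn,x0,y0,x1,y1,s,out):
    im=cv2.imread('pics/'+fn+'.png')[y0:y1,x0:x1]; cv2.imwrite('pics/'+out+'.png',cv2.resize(im,None,fx=s,fy=s,interpolation=cv2.INTER_CUBIC))
E
python3 - <<'E'
from h import *
print(telemetry.get_obs())
for n in ['scene','side','wrist']:
    C,_=snap(n,n+'0.png'); print(n,C[3])
E
```

```text
pics
{'time': 0.0, 'joint_positions': array([ 1.01589405e+00,  8.79140394e-02,  1.37221156e+00, -3.93049600e-05,
        1.68361825e+00, -1.03101214e-01]), 'qd': array([ 0.00155486, -0.00114844,  0.00153748, -0.00101418,  0.00111031,
        0.00091774]), 'effort': array([ 1.04668710e-03, -3.40182316e+01, -3.02426147e+01,  7.17587024e-02,
        3.30351549e-02, -1.62221913e-04]), 'tcp_pos': array([0.23987478, 0.49438006, 0.22634819]), 'tool_rot': array([-3.29040646e-04,  2.23986109e-01,  9.74591743e-01, -1.02421583e-03]), 'contact_force': array([0.75626137, 0.65748324, 0.29386142]), 'torque': array([0.00205841, 0.06833005, 0.04014089]), 'opening': 0.9993882592303508}
scene {'intrinsics': array([[493.69303671,   0.        , 322.59674973],
       [  0.        , 493.69303671, 239.24639299],
       [  0.        ,   0.        ,   1.        ]]), 'eye': array([ 1.36595027, -0.26284784,  0.83289504]), 'orientation': array([0.71941351, 0.33999134, 0.26089043, 0.54661346])}
side {'intrinsics': array([[545.97749126,   0.        , 325.2379692 ],
       [  0.        , 545.97749126, 229.24205082],
       [  0.        ,   0.        ,   1.        ]]), 'eye': array([ 0.28270535, -0.71530677,  0.81354104]), 'orientation': array([ 0.90649691,  0.39167078, -0.0651114 , -0.1435892 ])}
wrist {'intrinsics': array([[378.2827914 ,   0.        , 318.09037622],
       [  0.        , 378.2827914 , 228.57339821],
       [  0.        ,   0.        ,   1.        ]]), 'eye': array([0.17684765, 0.52422024, 0.383586  ]), 'orientation': array([ 0.84073548, -0.10407166, -0.06380338,  0.52750552])}
```

View pics/scene0.png

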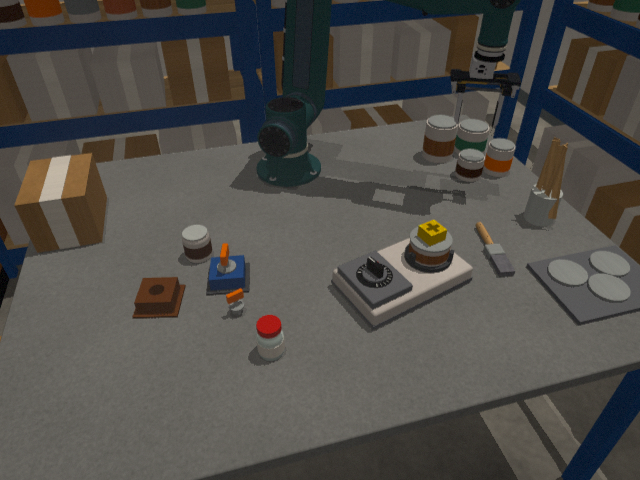

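View pics/side0.png

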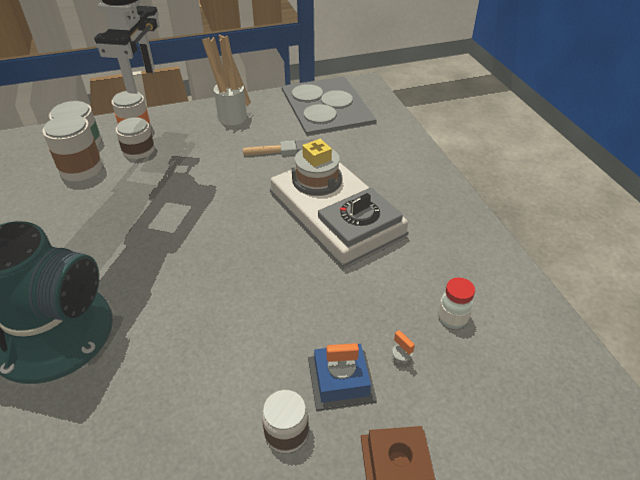

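View pics/wrist0.png

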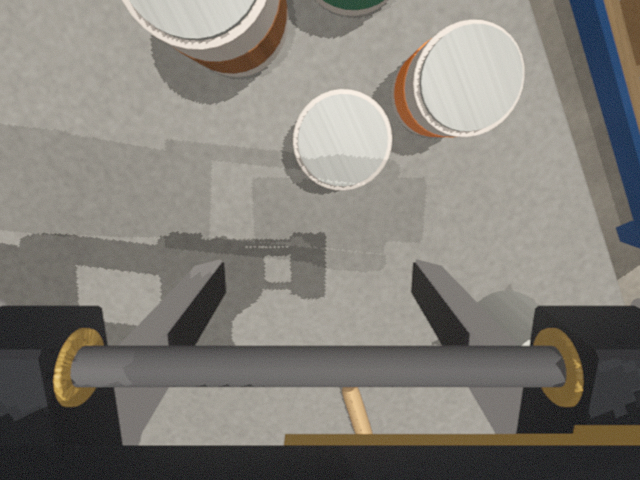

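Scene candidates: the key in the blue stand is at (225,257), and the smaller orange decoy key stands loose at (235,299). The blue stand is at (227,272) and a brown decoy stand at (158,296). The mixer is at (400,275). I'll check close crops.

Run:
```python
from h import *
crop('scene0',325,215,485,325,5,'c1'); crop('side0',265,130,415,265,5,'c2')
crop('scene0',170,220,290,330,5,'c3'); crop('side0',290,320,430,420,5,'c4')
```

```text
(no output)
```

View pics/c1.png

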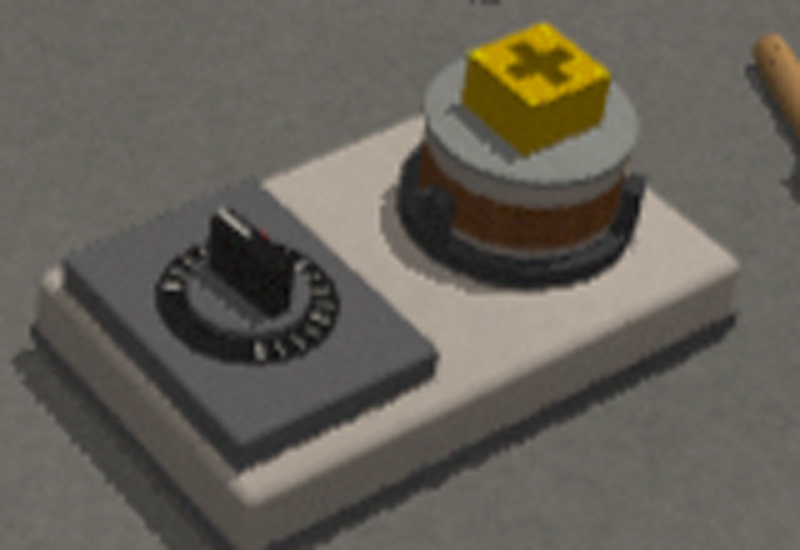

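View pics/c2.png

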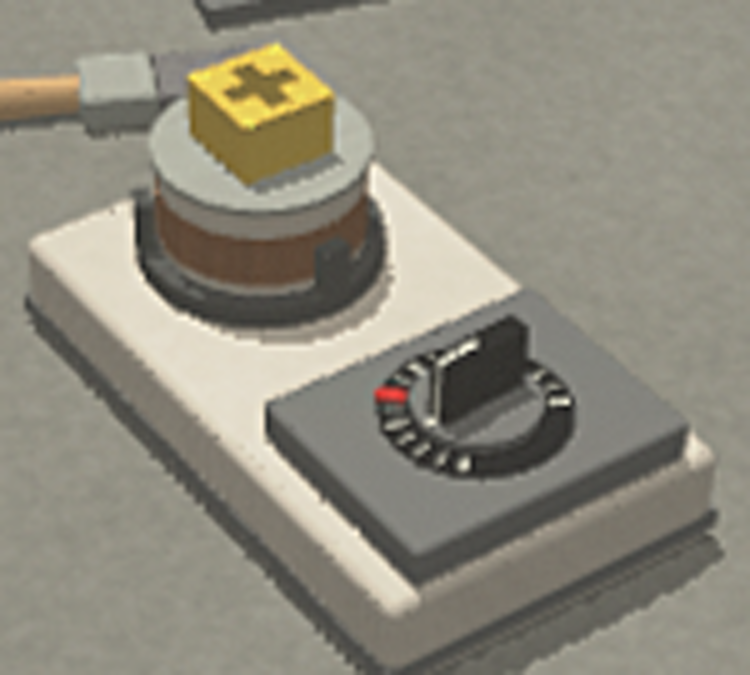

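View pics/c3.png

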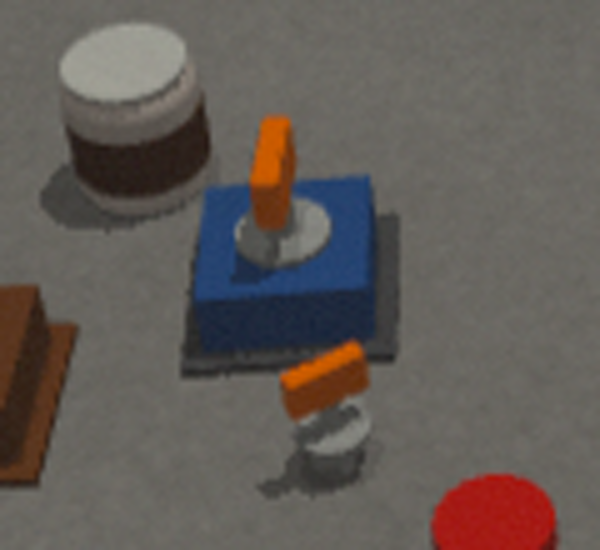

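View pics/c4.png

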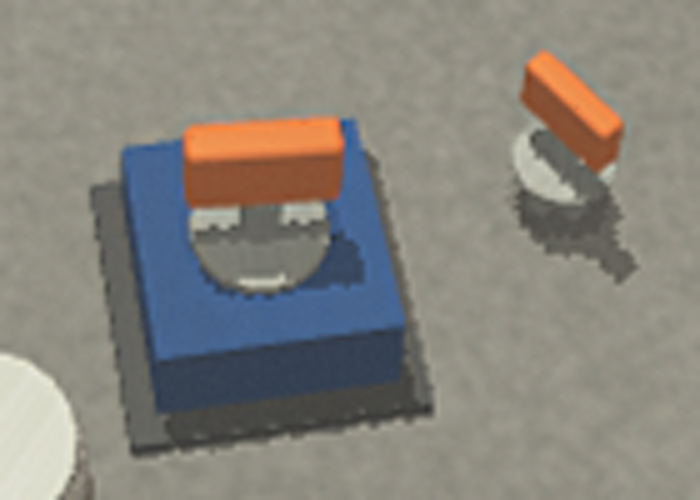

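Run:
```python
from h import *
S=load('scene0');D=load('side0')
def two(n,a,b,z):
    print(n,back(S,a,z).round(4),back(D,b,z).round(4))
two('dial',(376.6,262.6),(362,198),.1075)
two('socket',(433,228),(317.4,147.4),.14)
two('key',(225,248),(342.6,348),.095)
for p in [(327,349.5),(358.5,348)]: print(back(D,p,.095).round(4))
two('jar',(269,323),(459.5,290),.085)
two('tin',(195,233),(285.5,401),.075)
print('tab',back(D,(343.5,209),.0743).round(4), 'ptr',back(D,(351,213.5),.0775).round(4))
# mixer edges: base corners z .05 in side
for p in [(271,180),(343,252),(406,222)]: print(back(D,p,.05).round(4))
for p in [(342,352),(407,325.0)]: print
```

```text
dial [0.6195 0.0635 0.1075] [0.6194 0.0623 0.1075]
socket [0.5768 0.2135 0.14  ] [0.5732 0.2134 0.14  ]
key [ 0.4644 -0.251   0.095 ] [ 0.4661 -0.2553  0.095 ]
[ 0.4421 -0.2505  0.095 ]
[ 0.4898 -0.263   0.095 ]
jar [ 0.7072 -0.194   0.085 ] [ 0.7029 -0.1985  0.085 ]
tin [ 0.3623 -0.3152  0.075 ] [ 0.3598 -0.3042  0.075 ]
tab [0.5864 0.0775 0.0743] ptr [0.5949 0.0563 0.0775]
[0.4737 0.2474 0.05  ]
[ 0.5526 -0.0167  0.05  ]
[0.7061 0.0253 0.05  ]
```

```bash
cat >> h.py <<'E'
def tool(o=None):
    o=o or telemetry.get_obs(); q=o['tool_rot']; return np.array(o['tcp_pos']),R.from_quat(np.array(q)[[1,2,3,0]]).as_matrix()
def plan(p,yaw):
    """shift in tool frame mm to world p, turn about tool z in deg to jaw (tool y) yaw deg (mod 180)"""
    t,M=tool(); d=M.T@(np.array(p)-t)*1000; cy=np.degrees(np.arctan2(M[1,1],M[0,1])); dy=(yaw-cy+90)%180-90
    print('tool shift',d.round(1),'jaw yaw now',round(cy,2),'turn z',round(-dy,2),'tilt',np.degrees(np.arccos(-M[2,2])).round(2))
E
python3 - <<'E'
from h import *
t,M=tool(); W=load('wrist0'); K,e,Rm,_=W
print('cam in tool',(M.T@(e-t)).round(4)); print((M.T@Rm).round(3)); 
np.savez('wcal.npz',off=M.T@(e-t),R=M.T@Rm,K=K)
print(proj(W,t),proj(W,t+[0,0,-.022]))
plan([.619,.063,.2],105)
for dx in (0,.05,-.05):
  for z in (.16,.2,.23):
    v=Rm.T@(M@np.array([dx,0,z-.1])+t-e); v=K@[v[0],-v[1],-v[2]]; print(dx,z,(v[:2]/v[2]).round())
E
```

```text
cam in tool [ 0.0698 -0.0011 -0.157 ]
[[ 0.001  0.97   0.242]
 [ 1.    -0.002  0.   ]
 [ 0.001  0.242 -0.97 ]]
[320.51758136 294.74928026] [320.3554915  276.75704804]
tool shift [-529.4 -222.7   26.8] jaw yaw now 64.12 turn z -40.88 tilt 0.1
0 0.16 [320. 254.]
0 0.2 [320. 236.]
0 0.23 [320. 226.]
0.05 0.16 [320. 170.]
0.05 0.2 [320. 164.]
0.05 0.23 [320. 161.]
-0.05 0.16 [320. 329.]
-0.05 0.2 [320. 302.]
-0.05 0.23 [319. 286.]
```

```bash
python3 -m crank '[[[-37.8,-15.9,2,0,0,0],[-37.8,-15.9,2,0,0,0],[-37.8,-15.9,2,0,0,0],[-37.8,-15.9,2,0,0,0],[-37.8,-15.9,2,0,0,0],[-37.8,-15.9,2,0,0,0],[-37.8,-15.9,2,0,0,0],[-37.8,-15.9,2,0,0,0],[-37.8,-15.9,2,0,0,0],[-37.8,-15.9,2,0,0,0],[-37.8,-15.9,2,0,0,0],[-37.8,-15.9,2,0,0,0],[-37.8,-15.9,2,0,0,0],[-37.8,-15.9,2,0,0,0],[0,0,0,0,0,-6.8],[0,0,0,0,0,-6.8],[0,0,0,0,0,-6.8],[0,0,0,0,0,-6.8],[0,0,0,0,0,-6.8],[0,0,0,0,0,-6.8]]]' -0.3
python3 - <<'E'
from h import *
plan([.619,.063,.2],105)
C,_=snap('wrist','w1.png'); print(telemetry.get_obs()['time'])
crop('w1',180,120,460,330,2.8,'w1c')
E
```

```text
time: 1.82
tcp_pos: [0.6261, 0.0499, 0.182]
tool_rot: [-0.01, -0.147, 0.989, -0.0]
contact_force: [-0.3, 0.2, -0.5]
opening: 0.65
tool shift [  3.3  14.6 -17.9] jaw yaw now 106.91 turn z 1.91 tilt 1.15
1.8667
```

View pics/w1.png

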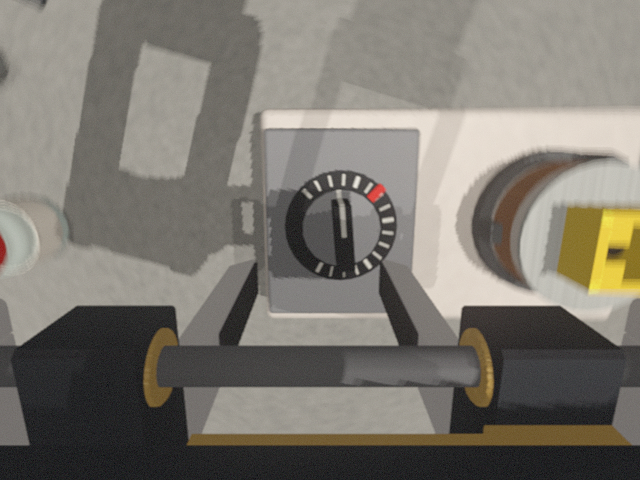

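View pics/w1c.png

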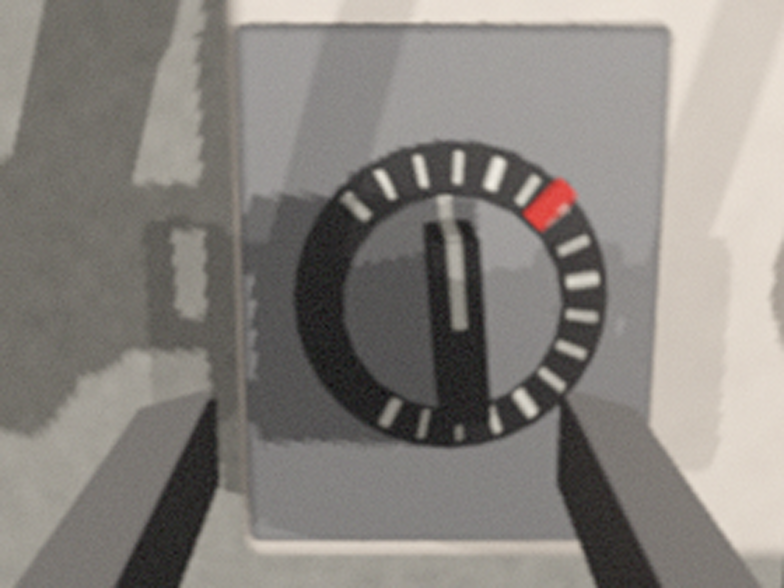

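Run:
```python
from h import *
C=load('w1'); f=lambda x,y:(180+x/2.8,120+y/2.8)
a=back(C,f(452.5,302),.0775); p=back(C,f(443,199),.0775); t=back(C,f(534,219.5),.0743)
to=back(C,f(566,192),.0743)
print(a,p,t,np.linalg.norm((p-a)[:2]),np.linalg.norm((t-a)[:2]),np.linalg.norm((to-t)[:2]))
ang=lambda v:np.degrees(np.arctan2(v[1],v[0]))
print(ang(p-a),ang(t-a), ang(to-t),'cw turn',ang(p-a)-ang(t-a))
# bar top at z .1075
b1=back(C,f(452,222),.1075); b2=back(C,f(462,408),.1075); print('bar',b1,b2)
# pod corners z=.07
q=[back(C,f(*x),.07) for x in [(238,27),(668,28),(648,540),(252,540)]]
for x in q: print(x)
print(ang(q[1]-q[0]),ang(q[3]-q[0]),ang(q[2]-q[1]),np.mean(q,axis=0))
ctr=np.mean(q,axis=0); yaw=np.radians(ang(q[1]-q[0])); print('socket pred?', ctr[:2]+.16*np.array([np.cos(yaw),np.sin(yaw)]))
```

```text
[0.61389094 0.06299532 0.0775    ] [0.58952874 0.05269508 0.0775    ] [0.58809659 0.07661138 0.0743    ] 0.026450171402483798 0.029167542115289026 0.010496499798224774
-157.08154984982778 152.17176996787214 148.62854848105573 cw turn -309.2533198176999
bar [0.59067913 0.05345221 0.1075    ] [0.63122631 0.06887889 0.1075    ]
[ 0.56447996 -0.00803156  0.07      ]
[0.53362532 0.09373572 0.07      ]
[0.6638012  0.13620979 0.07      ]
[0.69564146 0.03160814 0.07      ]
106.86668458666267 16.815894640071225 18.070579929123536 [0.61438698 0.06338052 0.07      ]
socket pred? [0.56796366 0.21649771]
```

Run:
```python
from h import *
plan([.614,.063,.102],112); o=telemetry.get_obs(); print(env.tip_reach,o['joint_positions'],o['contact_force'])
t,M=tool();print(M)
# tilt correction: rotvec in tool axes to make z straight down
zt=M.T@np.array([0,0,-1]); print(np.degrees(np.cross([0,0,1],zt)))
```

```text
tool shift [ 6.  15.8 80. ] jaw yaw now 107.13 turn z -4.87 tilt 1.16
0.022 [-0.00897783  0.28783214  1.22727787 -0.00333213  1.64651613 -1.87904712] [-0.46976767 -0.05649849  0.25766714]
[[-0.95541396 -0.29458733 -0.02006147]
 [-0.29458492  0.95562014 -0.0031426 ]
 [ 0.02009691  0.00290732 -0.99979381]]
[ 0.16657734 -1.15146814  0.        ]
```

```bash
python3 -m crank '[[[6,15.8,20,0.2,-1.2,-4.9],[0,0,25,0,0,0],[0,0,20,0,0,0],[0,0,0,0,0,0]]]'
python3 - <<'E'
from h import *
plan([.614,.063,.102],112)
t,M=tool();zt=M.T@np.array([0,0,-1]); print(np.degrees(np.cross([0,0,1],zt)))
C,_=snap('wrist','w2.png'); crop('w2',180,120,460,330,2.8,'w2c')
E
```

```text
time: 2.2
tcp_pos: [0.6157, 0.0635, 0.1155]
tool_rot: [0.002, -0.188, 0.982, 0.0]
contact_force: [-0.1, -0.2, -0.7]
opening: 0.646
tool shift [ 1.8  0.2 13.5] jaw yaw now 111.71 turn z -0.29 tilt 0.25
[-0.04242646  0.2491469   0.        ]
```

View pics/w2c.png

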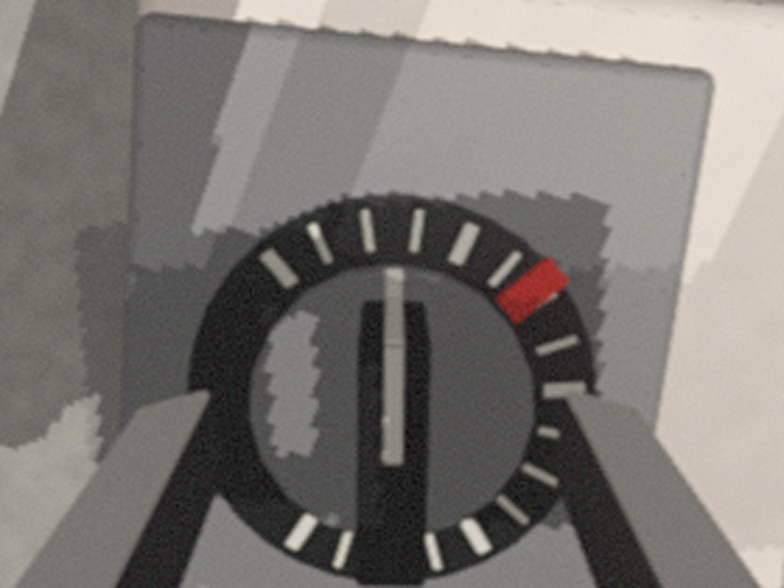

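Run:
```python
from h import *
C=load('w2'); f=lambda x,y:(180+x/2.8,120+y/2.8)
ang=lambda v:np.degrees(np.arctan2(v[1],v[0]))
p=back(C,f(394.5,267),.0775); t=back(C,f(507,310.5),.0743); to=back(C,f(558,270),.0743)
l=back(C,f(248,395),.0775); r=back(C,f(537,395),.0775); print(l,r,np.linalg.norm(l-r))
b1=back(C,f(394,302),.1075);b2=back(C,f(391,583),.1075); print('bar c',(b1+b2)/2,np.linalg.norm(b1-b2),ang(b1-b2))
print('tab dir',ang(t-to),np.linalg.norm(t-to), p,t)
# center s.t. |p-c|=|t-c|=28
d=(t-p)[:2]; m=(t+p)[:2]/2; L=np.linalg.norm(d); n=np.array([-d[1],d[0]])/L; h=np.sqrt(.028**2-L*L/4)
for s in (1,-1): 
    c=m+s*n*h; print(c,ang(p[:2]-c),ang(t[:2]-c),2*np.degrees(np.arcsin(L/.056)))
```

```text
[0.62269306 0.03633115 0.0775    ] [0.60185454 0.08839389 0.0775    ] 0.05607827170553452
bar c [0.61117444 0.06178661 0.1075    ] 0.04987490293306963 -158.706988566448
tab dir -28.16910536038832 0.012451106448157358 [0.58855844 0.05325635 0.0775    ] [0.58909816 0.07691745 0.0743    ]
[0.56345843 0.0656656 ] -26.307416385735436 23.69400332979219 50.001419715527724
[0.61419817 0.06450821] -156.3059966702078 153.69258361426458 50.001419715527724
```

```bash
python3 -m crank '[[[1.8,0.5,8,0,0.2,-0.3],[0,0,5,0,0,0],[0,0,0.5,0,0,0]]]'
python3 -m crank '[[[0,0,0,0,0,0],[0,0,0,0,0,0],[0,0,0,0,0,0],[0,0,0,0,0,0],[0,0,0,0,0,0]]]' 1 25
python3 - <<'E'
from h import *
plan([.614,.064,.102],62); print(telemetry.get_obs()['contact_force'],telemetry.get_obs()['torque'])
E
```

```text
time: 2.5
tcp_pos: [0.6166, 0.0631, 0.1064]
tool_rot: [0.004, -0.19, 0.982, -0.001]
contact_force: [0.3, 0.8, 0.2]
opening: 0.651
time: 2.92
tcp_pos: [0.6187, 0.0628, 0.1098]
tool_rot: [0.007, -0.189, 0.982, -0.002]
contact_force: [0.3, 0.4, -0.5]
opening: 0.33
tool shift [4.  2.9 7.7] jaw yaw now 111.79 turn z 49.79 tilt 0.8
[ 0.33273134  0.35937255 -0.48150942] [ 0.02973721  0.01893422 -0.01597308]
```

```bash
python3 -m crank '[[[4,1.5,6,0,0.8,0],[0.5,0.3,1.5,0,0.1,0],[0.4,0,0.8,0,0.1,0],[0.4,0,0.7,0,0.1,0]]]'
python3 - <<'E'
from h import *
plan([.614,.064,.102],62); o=telemetry.get_obs();print(o['contact_force'],o['torque'],o['opening'],o['joint_positions'])
t,M=tool();zt=M.T@np.array([0,0,-1]); print(np.degrees(np.cross([0,0,1],zt)))
E
```

```text
time: 3.25
tcp_pos: [0.6137, 0.0637, 0.1024]
tool_rot: [-0.001, -0.189, 0.982, -0.003]
contact_force: [-0.4, -1.2, 3.6]
opening: 0.13
tool shift [-0.4  0.2  0.4] jaw yaw now 111.78 turn z 49.78 tilt 0.35
[-0.35019478 -1.22817718  3.64586887] [-0.04780521 -0.03440891 -0.10229818] 0.12983128730868831 [ 0.01461808  0.2902037   1.38401627 -0.00587319  1.46920153 -1.93577961]
[-0.27522456 -0.21744517  0.        ]
```

```bash
python3 -m crank '[[[0.3,0,0.4,0,0,7],[0.3,0,0.4,0,0,7],[0.3,0,0.4,0,0,7],[0.3,0,0.4,0,0,7],[0.3,0,0.4,0,0,7],[0.3,0,0.4,0,0,7]]]'
python3 - <<'E'
from h import *
plan([.614,.064,.102],62); o=telemetry.get_obs();print(o['contact_force'],o['torque'],o['opening'],o['joint_positions'])
t,M=tool();zt=M.T@np.array([0,0,-1]); print(np.degrees(np.cross([0,0,1],zt)))
C,_=snap('wrist','w3.png'); crop('w3',180,120,460,330,2.8,'w3c')
E
```

```text
time: 3.75
tcp_pos: [0.6136, 0.0647, 0.1024]
tool_rot: [0.002, 0.185, 0.983, -0.002]
contact_force: [0.6, 0.2, 1.8]
opening: 0.122
tool shift [-0.6 -0.5  0.4] jaw yaw now 68.71 turn z 6.71 tilt 0.3
[0.57131136 0.20940359 1.8239654 ] [0.23155243 0.06867953 0.08194229] 0.12194324532444621 [ 0.01548581  0.28666256  1.38851333 -0.00423975  1.46339671 -1.1832975 ]
[-0.1583189   0.25144902  0.        ]
```

View pics/w3c.png

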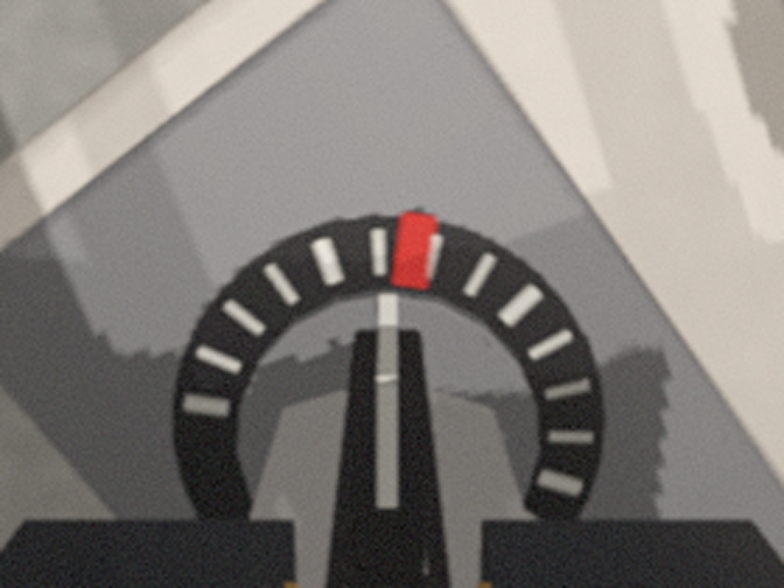

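Run:
```python
from h import *
C=load('w3'); f=lambda x,y:(180+x/2.8,120+y/2.8)
ang=lambda v:np.degrees(np.arctan2(v[1],v[0]))
p=back(C,f(387.5,294),.0775); p2=back(C,f(387.5,330),.0775);t=back(C,f(411,287),.0743); to=back(C,f(419,213),.0743)
b1=back(C,f(388,330),.1075);b0=back(C,f(387.5,508),.1075);print(ang(b1-b0))
d=(t-p)[:2]; L=np.linalg.norm(d); print(L,2*np.degrees(np.arcsin(L/.056)),'tab dir',ang(to-t),np.linalg.norm(to-t))
l=back(C,f(238,430),.0775); r=back(C,f(540,430),.0775); print((l+r)/2,np.linalg.norm(l-r))
for c in [(.614,.064),(.6142,.0645),(.6136,.0647),(.6136,.063)]:
    c=np.array(c); print(c,ang(p[:2]-c)%360,ang(t[:2]-c)%360,np.linalg.norm(p[:2]-c),np.linalg.norm(t[:2]-c))
```

```text
158.65255518134268
0.004240018586158444 8.684567265083832 tab dir 153.10692717407937 0.013476433841194967
[0.61288092 0.06424956 0.0775    ] 0.055147374095023446
[0.614 0.064] 159.72781507191038 150.8989826652743 0.026702361794977158 0.027472798194579068
[0.6142 0.0645] 160.88213132679095 152.01562109511195 0.026722155990016417 0.027409580677882312
[0.6136 0.0647] 160.86557669231323 151.7911881460703 0.02608974647209907 0.026786094677796923
[0.6136 0.063 ] 157.4163928423783 148.68313414522555 0.026695339195822673 0.02763030394413934
```

```bash
python3 -m crank '[[[0,0,0.4,0,0.2,4.2],[0.2,0,0.4,0,0,4.2]]]'
python3 - <<'E'
from h import *
plan([.614,.064,.102],60); o=telemetry.get_obs();print(o['contact_force'],o['torque'])
C,_=snap('wrist','w4.png'); crop('w4',260,180,380,270,6,'w4c')
E
```

```text
time: 3.97
tcp_pos: [0.6138, 0.0649, 0.1024]
tool_rot: [0.001, 0.258, 0.966, -0.001]
contact_force: [-0.4, -0.6, 2.5]
opening: 0.126
tool shift [-0.7 -0.7  0.4] jaw yaw now 60.07 turn z 0.07 tilt 0.16
[-0.43993441 -0.56537167  2.50083135] [0.10509507 0.06929228 0.02584185]
```

View pics/w4c.png

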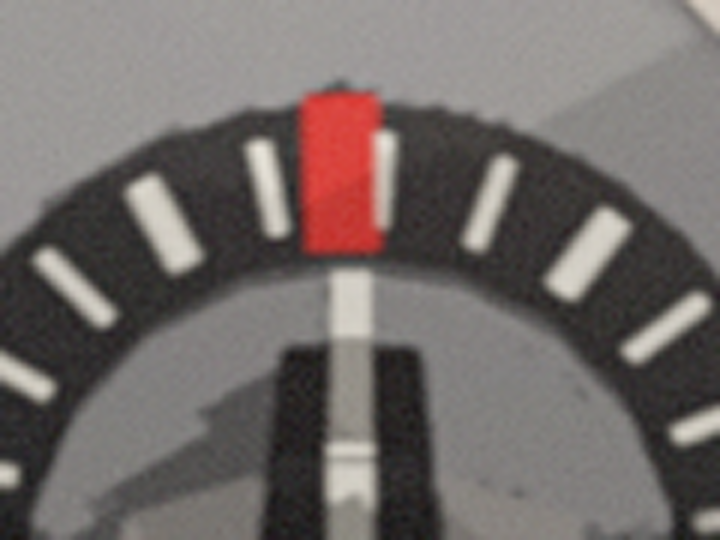

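```bash
python3 -m crank '[[[-0.3,-0.5,0.4,0,0,-1.2],[0.1,0,0.3,0,0,0]]]'
python3 - <<'E'
from h import *
plan([.614,.064,.102],60); o=telemetry.get_obs();print(o['contact_force'],o['torque'])
C,_=snap('wrist','w5.png'); crop('w5',260,180,380,270,6,'w5c')
E
```

```text
time: 4.18
tcp_pos: [0.6137, 0.0648, 0.1024]
tool_rot: [0.001, 0.245, 0.969, -0.001]
contact_force: [0.1, -0.2, 3.3]
opening: 0.127
tool shift [-0.6 -0.6  0.4] jaw yaw now 61.61 turn z 1.61 tilt 0.13
[ 0.09118023 -0.18117281  3.27338816] [ 0.01646153  0.13435533 -0.04760949]
```

View pics/w5c.png

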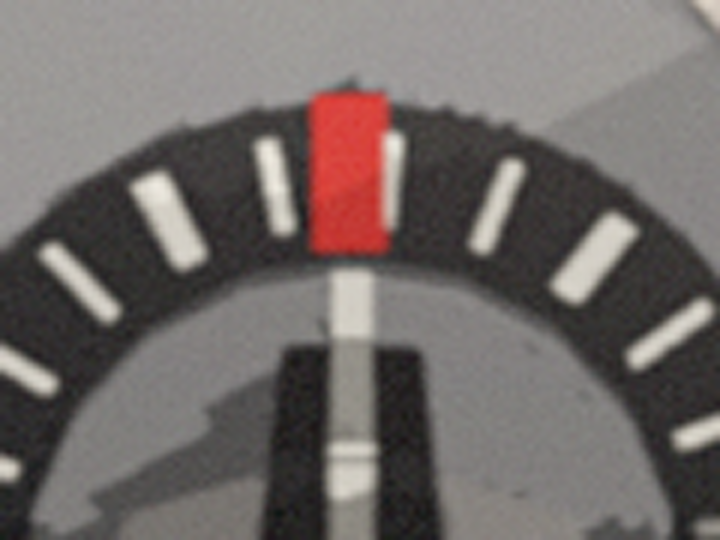

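The pointer is at x≈351.5 and the tab at x≈350.5, so they're aligned. I'll release and rise, then check again.

```bash
python3 -m crank '[[[0.3,0,0.5,0,0,0],[0.3,0,0.5,0,0,0],[0.3,0,0.5,0,0,0],[0,0,-30,0,0,0],[0,0,-35,0,0,0],[0,0,-35,0,0,0],[0,0,-10,0,0,0]]]' -0.3
python3 - <<'E'
from h import *
plan([.465,-.253,.2],0); o=telemetry.get_obs();print(o['contact_force'],o['torque'],o['joint_positions'])
C,_=snap('wrist','w6.png'); crop('w6',220,120,380,240,5,'w6c')
E
```

```text
time: 4.82
tcp_pos: [0.6083, 0.0639, 0.2041]
tool_rot: [-0.008, 0.243, 0.97, -0.005]
contact_force: [0.3, -0.1, 1.4]
opening: 0.583
tool shift [ -23.1 -346.9    8.6] jaw yaw now 61.89 turn z 61.89 tilt 1.1
[ 0.31592944 -0.14806447  1.39593341] [ 0.0084793   0.00302649 -0.00403184] [ 0.0150906   0.24388342  1.23751009 -0.00585875  1.67857513 -1.06552223]
```

View pics/w6.png

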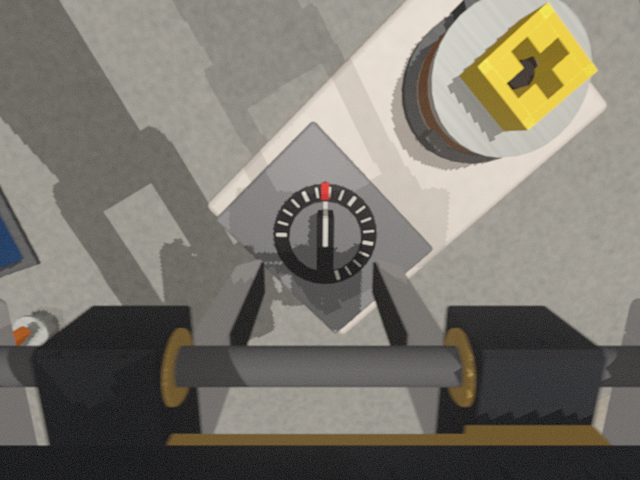

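View pics/w6c.png

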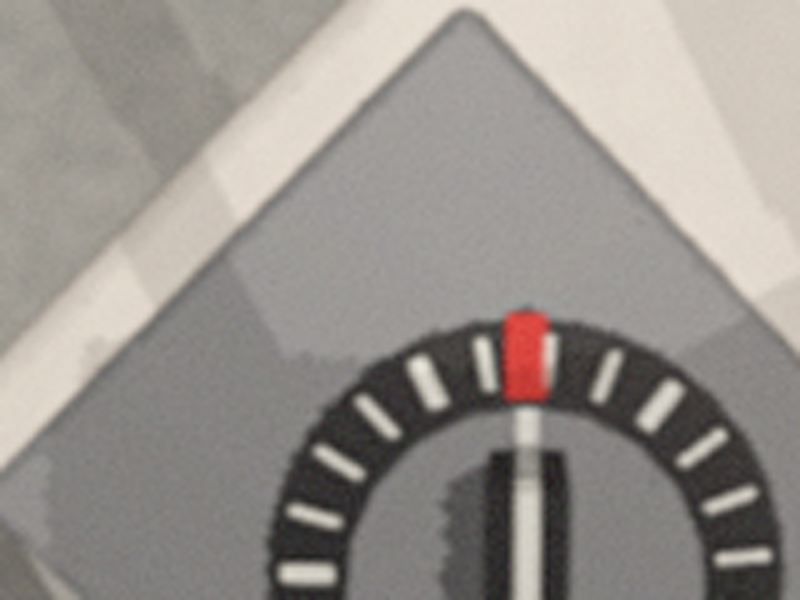

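```bash
python3 -m crank '[[[-2.5,-38.5,0,0,0,0],[-2.5,-38.5,0,0,0,0],[-2.5,-38.5,0,0,0,0],[-2.5,-38.5,0,0,0,0],[-2.5,-38.5,0,0,0,0],[-2.5,-38.5,0,0,0,0],[-2.5,-38.5,0,0,0,0],[-2.5,-38.5,0,0,0,0],[-2.5,-38.5,0,0,0,0],[0,0,0,0,1,-6.6],[0,0,0,0,0,-6.6]]]' -0.1
python3 - <<'E'
from h import *
C=load('w6'); print([back(C,p,.14).round(4) for p in [(549,5),(597,70),(527,128),(482,68)]])
plan([.465,-.253,.2],75); o=telemetry.get_obs();print(o['contact_force'],o['torque'],o['joint_positions'])
C,_=snap('wrist','w7.png'); crop('w7',220,120,420,270,4,'w7c')
E
```

```text
time: 5.78
tcp_pos: [0.4537, -0.2631, 0.1855]
tool_rot: [-0.029, 0.122, 0.992, 0.002]
contact_force: [-0.3, 0.4, 0.9]
opening: 0.549
[array([0.5441, 0.2333, 0.14  ]), array([0.5866, 0.245 , 0.14  ]), array([0.5975, 0.2008, 0.14  ]), array([0.5563, 0.1906, 0.14  ])]
tool shift [ -7.6  12.5 -15. ] jaw yaw now 76.03 turn z 1.03 tilt 3.38
[-0.27498834  0.44384635  0.8941598 ] [-0.0168259  -0.00838375 -0.00827362] [-0.61805517  0.0832986   1.45908868 -0.02471978  1.65271609 -1.94630425]
```

View pics/w7.png

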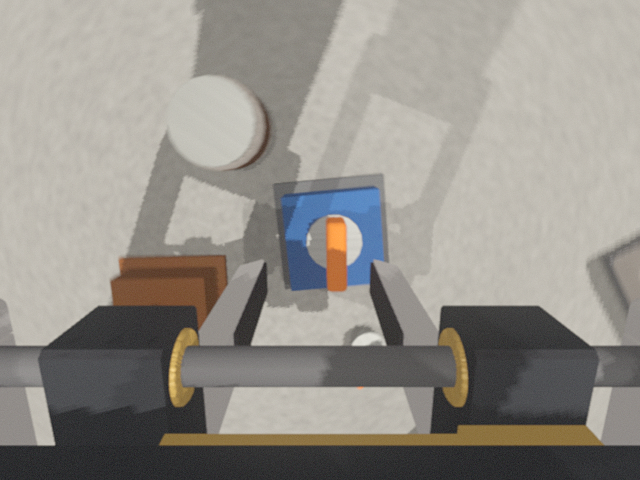

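View pics/w7c.png

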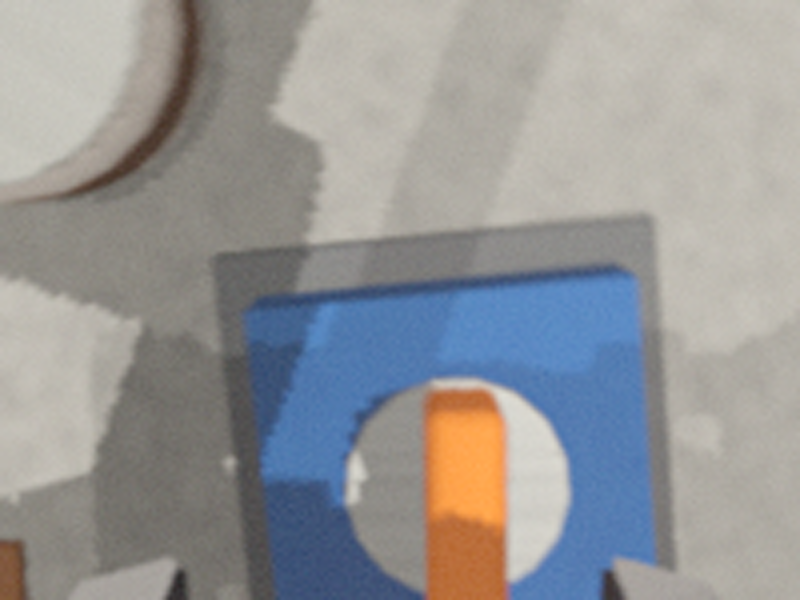

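Run:
```python
from h import *
crop('w7',290,200,390,300,6,'w7d')
```

```text
(no output)
```

View pics/w7d.png

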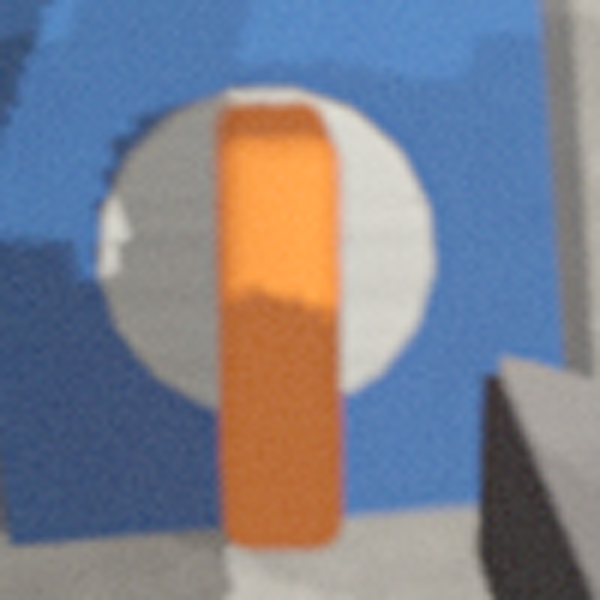

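Run:
```python
from h import *
C=load('w7'); f=lambda x,y:(290+x/6,200+y/6)
a=back(C,f(280,138),.095);b=back(C,f(282.5,547),.095);v=a-b
print('key c',(a+b)/2,np.linalg.norm(v),np.degrees(np.arctan2(v[1],v[0])))
l=back(C,f(101,255),.046);r=back(C,f(436,255),.046);print('collar',(l+r)/2,np.linalg.norm(l-r))
# stand corners
g=lambda x,y:(220+x/4,120+y/4)
s=[back(C,g(*q),.04) for q in [(247,313),(637,275)]]; v=s[1]-s[0];print(np.linalg.norm(v),np.degrees(np.arctan2(v[1],v[0])))
plan([.465,-.253,.2],75);t,M=tool();zt=M.T@np.array([0,0,-1]); print(np.degrees(np.cross([0,0,1],zt)))
```

```text
key c [ 0.46332066 -0.25363621  0.095     ] 0.04829595107110455 166.97770539448211
collar [ 0.46385242 -0.25329267  0.046     ] 0.04543147781050794
0.07931985596672525 81.70328207078701
tool shift [ -8.   12.6 -15.6] jaw yaw now 76.26 turn z 1.26 tilt 3.45
[-0.23338185 -3.43627435  0.        ]
```

```bash
python3 -m crank '[[[-9,12,20,-0.2,-3.4,-0.7],[0,0,25,0,0,0],[0.3,0,0,0,0,0]]]'
python3 - <<'E'
from h import *
plan([.4635,-.2535,.081],77);t,M=tool();zt=M.T@np.array([0,0,-1]); print(t,np.degrees(np.cross([0,0,1],zt)))
C,_=snap('wrist','w8.png')
E
```

```text
time: 6.08
tcp_pos: [0.4626, -0.2534, 0.1343]
tool_rot: [-0.001, 0.117, 0.993, 0.001]
contact_force: [-0.2, 0.5, -0.2]
opening: 0.551
tool shift [-1.   0.1 53.3] jaw yaw now 76.55 turn z -0.45 tilt 0.1
[ 0.46258142 -0.25340513  0.13430881] [ 0.0677716  -0.07209542  0.        ]
```

View pics/w8.png

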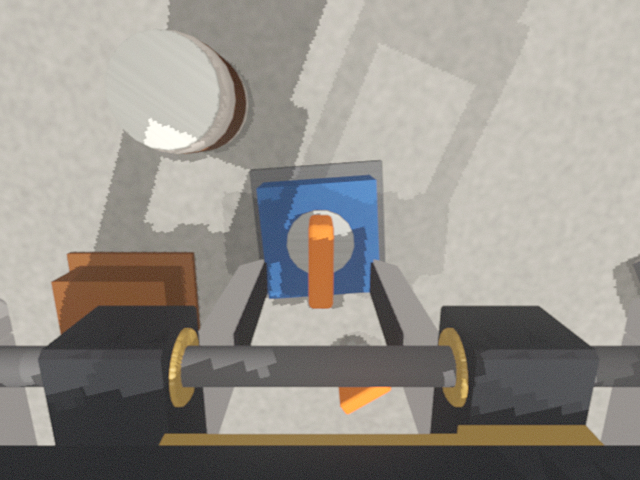

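```bash
python3 -m crank '[[[-1,0,25,0,0,-0.4],[0,0,20,0,0,0],[0.3,0,8,0,0,0],[0.4,0,1,0,0.1,0]]]'
python3 -m crank '[[[0.4,0,0.7,0,0.1,0],[0.4,0,0.7,0,0.1,0],[0.4,0,0.7,0,0.1,0],[0.4,0,0.7,0,0.1,0],[0.4,0,0.7,0,0.1,0],[0.4,0,0.7,0,0.1,0],[0.4,0,0.7,0,0.1,0]]]' 1 55
python3 - <<'E'
from h import *
plan([.4635,-.2535,.081],77);t,M=tool();zt=M.T@np.array([0,0,-1]); print(t,np.degrees(np.cross([0,0,1],zt)))
E
```

```text
time: 6.47
tcp_pos: [0.466, -0.2538, 0.0844]
tool_rot: [0.002, 0.114, 0.993, -0.001]
contact_force: [-0.1, -0.3, -0.5]
opening: 0.55
time: 7.05
tcp_pos: [0.4667, -0.2545, 0.086]
tool_rot: [-0.0, 0.114, 0.993, -0.002]
contact_force: [0.6, 1.1, 0.6]
opening: 0.147
tool shift [3.4 0.2 5. ] jaw yaw now 76.85 turn z -0.15 tilt 0.25
[ 0.4667303  -0.25448757  0.08603893] [-0.24752329 -0.00997096  0.        ]
```

```bash
python3 -m crank '[[[0,0,-10,0,0,0],[0,0,-10,0,0,0],[0,0,-10,0,0,0]]]'
python3 - <<'E'
from h import *
plan([.4667,-.2545,.25],77);t,M=tool();zt=M.T@np.array([0,0,-1]); o=telemetry.get_obs();print(t,np.degrees(np.cross([0,0,1],zt)),o['contact_force'],o['torque'])
E
```

```text
time: 7.3
tcp_pos: [0.4651, -0.2533, 0.1149]
tool_rot: [-0.003, 0.115, 0.993, -0.001]
contact_force: [-0.4, -0.8, -1.7]
opening: 0.14
tool shift [  -1.    -1.1 -135.1] jaw yaw now 76.85 turn z -0.15 tilt 0.37
[ 0.46508421 -0.2533417   0.1148673 ] [-0.12778125 -0.35156515  0.        ] [-0.42939252 -0.75186112 -1.72417314] [ 0.04402758  0.00634514 -0.06735286]
```

```bash
python3 -m crank '[[[0,0,-34,0,0,0],[0,0,-34,0,0,0],[0,0,-34,0,0,0],[0,0,-34,0,0,0],[-3.4,39,0,0,0,0],[-3.4,39,0,0,0,0],[-3.4,39,0,0,0,0],[-3.4,39,0,0,0,0],[-3.4,39,0,0,0,0],[-3.4,39,0,0,0,0],[-3.4,39,0,0,0,0],[-3.4,39,0,0,0,0],[-3.4,39,0,0,0,0],[-3.4,39,0,0,0,0]]]'
python3 - <<'E'
from h import *
plan([.624,.231,.25],105);t,M=tool();zt=M.T@np.array([0,0,-1]); o=telemetry.get_obs();print(t,np.degrees(np.cross([0,0,1],zt)),o['contact_force'],o['torque'],o['opening'])
E
```

```text
time: 8.47
tcp_pos: [0.5927, 0.123, 0.2748]
tool_rot: [0.006, 0.125, 0.992, -0.006]
contact_force: [1.0, -0.4, -1.6]
opening: 0.144
tool shift [ -3.1 112.7  23.7] jaw yaw now 75.61 turn z -29.39 tilt 0.95
[0.59271057 0.12297734 0.27484666] [-0.5819438   0.74837137  0.        ] [ 1.04970019 -0.38043412 -1.55543767] [-0.02567402 -0.07281728 -0.00819321] 0.144464591085529
```

```bash
python3 -m crank '[[[-1,37.5,6,0,0,0],[-1,37.5,6,0,0,0],[-1,37.5,6,0,0,0],[0,0,2,-0.6,0.7,-7],[0,0,0,0,0,-7],[0,0,0,0,0,-7],[0,0,0,0,0,-7],[0.3,0,0.4,0,0,-1]]]'
python3 - <<'E'
from h import *
plan([.624,.231,.25],105);t,M=tool();zt=M.T@np.array([0,0,-1]); o=telemetry.get_obs();print(t,np.degrees(np.cross([0,0,1],zt)),o['contact_force'],o['torque'],o['opening'])
C,_=snap('wrist','w9.png'); snap('side','s9.png'); crop('w9',240,100,400,220,5,'w9c')
E
```

```text
time: 9.13
tcp_pos: [0.6235, 0.2483, 0.256]
tool_rot: [0.0, -0.137, 0.991, 0.0]
contact_force: [-0.2, 0.4, -1.3]
opening: 0.143
tool shift [  4.2 -16.8   6. ] jaw yaw now 105.7 turn z 0.7 tilt 0.04
[0.62354122 0.24828257 0.25600761] [ 0.03452061  0.01414708 -0.        ] [-0.17599695  0.39088527 -1.30762587] [0.05150525 0.03881266 0.0134741 ] 0.14274019554311496
```

View pics/w9.png

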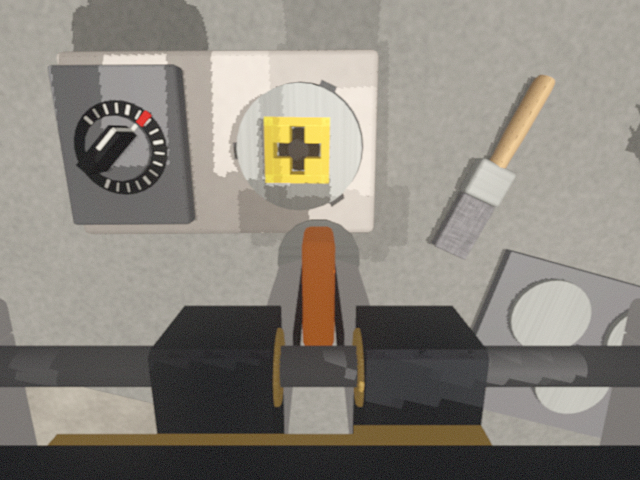

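View pics/s9.png

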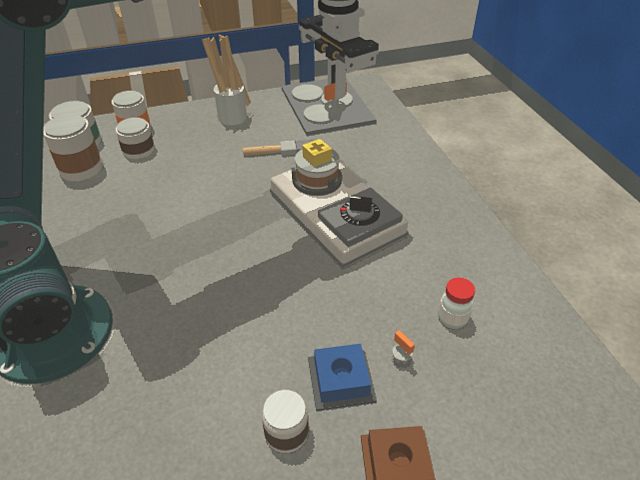

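View pics/w9c.png

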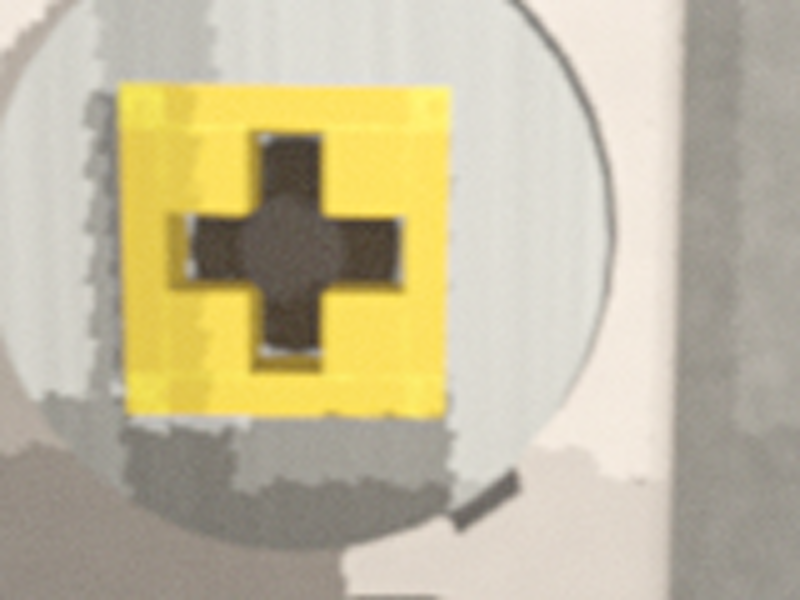

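Run:
```python
from h import *
C=load('w9'); f=lambda x,y:(240+x/5,100+y/5)
B=lambda x,y:back(C,f(x,y),.14)
ang=lambda v:np.degrees(np.arctan2(v[1],v[0]))
l,r,t,b=B(170,252),B(403,252),B(286,131),B(286,372)
print(l,r,np.linalg.norm(l-r),t,b,np.linalg.norm(t-b)); print('c',(l+r)/2,(t+b)/2,ang(r-l)-90,ang(t-b)-180)
q=[B(118,85),B(452,88),B(444,415),B(127,415)]
print(np.mean(q,axis=0),[round(np.linalg.norm(q[i]-q[i-1]),4) for i in range(4)],[round(ang(q[i]-q[i-1]),2) for i in range(4)])
print('slot top edge',ang(B(400,215)-B(188,215))-90,'bot',ang(B(400,289)-B(175,289))-90,'left',ang(B(250,131)-B(250,372)),'right',ang(B(322,131)-B(322,372)))
S=load('scene0');D=load('side0')
print(back(S,(433,228),.14),back(D,(317.4,147.4),.14))
D2=load('s9')
crop('s9',290,60,400,200,5,'s9c')
crop('w9',270,210,370,350,4,'w9k')
```

```text
[0.57515581 0.20120699 0.14      ] [0.56618458 0.23294207 0.14      ] 0.03297875492344949 [0.55471803 0.21272145 0.14      ] [0.58701551 0.22138664 0.14      ] 0.03343968299882601
c [0.57067019 0.21707453 0.14      ] [0.57086677 0.21705404 0.14      ] 15.785136981348742 -344.98162806365195
[0.57100403 0.21698384 0.14      ] [np.float64(0.0458), np.float64(0.0463), np.float64(0.0454), np.float64(0.0458)] [np.float64(-164.59), np.float64(105.29), np.float64(14.78), np.float64(-74.21)]
slot top edge 15.785100539611634 bot 15.785173763290743 left -165.24582187887995 right -164.71740197229653
[0.57684045 0.2135383  0.14      ] [0.57323833 0.21341517 0.14      ]
```

View pics/s9c.png

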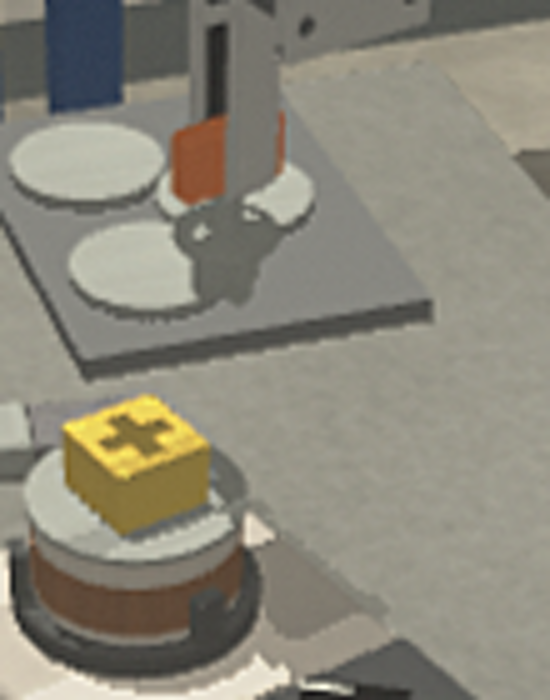

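View pics/w9k.png

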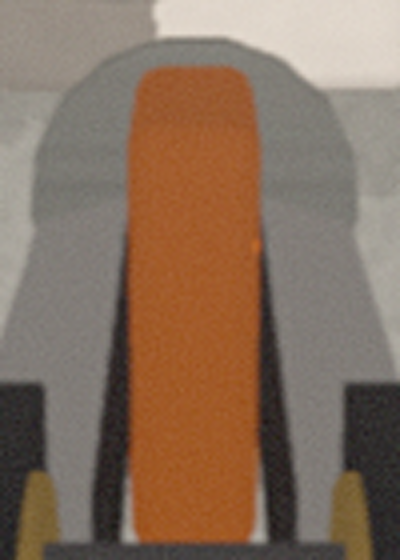

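Run:
```python
from h import *
w=np.load('wcal.npz');
def pt(p):
    v=w['R'].T@(np.array(p)-w['off']); v=w['K']@[v[0],-v[1],-v[2]]; return v[:2]/v[2]
th=np.linspace(0,2*np.pi,181)
for dz in (38,40,46):
  for dx in (2,3,4):
    P=np.array([pt([dx/1e3+.023*np.cos(a),.023*np.sin(a),dz/1e3]) for a in th])
    print(dz,dx,'vmin',P[:,1].min().round(1),'u',P[:,0].min().round(1),P[:,0].max().round(1))
for dx in (2,3,4):
  print(dx,pt([dx/1e3+.025,0.007,-.009]),pt([dx/1e3+.025,-.007,-.009]),pt([dx/1e3+.025,-.007,.021]))
```

```text
38 2 vmin 221.3 u 277.8 362.5
38 3 vmin 219.4 u 277.8 362.5
38 4 vmin 217.6 u 277.7 362.6
40 2 vmin 220.4 u 278.2 362.1
40 3 vmin 218.6 u 278.2 362.1
40 4 vmin 216.8 u 278.1 362.2
46 2 vmin 218.0 u 279.3 360.9
46 3 vmin 216.2 u 279.3 360.9
46 4 vmin 214.4 u 279.2 361.0
2 [338.03070688 242.34532328] [303.63234278 242.2925429 ] [305.98072075 225.07958374]
3 [338.06551981 239.97955144] [303.61289255 239.92678445] [305.96748161 223.06760925]
4 [338.10044276 237.60630371] [303.59338086 237.55355047] [305.95420729 221.05029059]
```

Run:
```python
from h import *
plan([.5733,.2186,.228],105.4)
```

```text
tool shift [ 56.3 -15.   28. ] jaw yaw now 105.38 turn z -0.02 tilt 0.05
```

```bash
python3 -m crank '[[[28,-7.5,10,0,0,0],[26,-7.5,10,0,0,0],[2,0,6,0,0,0],[0.3,0,0.5,0,0,0]]]'
python3 - <<'E'
from h import *
plan([.5733,.2186,.228],105.4);t,M=tool();zt=M.T@np.array([0,0,-1]); print(t,np.degrees(np.cross([0,0,1],zt)))
C,_=snap('wrist','w10.png'); snap('side','s10.png');snap('scene','c10.png'); crop('w10',220,150,420,300,4,'w10c');crop('s10',270,60,370,200,5,'s10c');crop('c10',390,160,490,280,5,'c10c')
E
```

```text
time: 9.57
tcp_pos: [0.5718, 0.2168, 0.2263]
tool_rot: [-0.001, -0.128, 0.992, -0.0]
contact_force: [-0.1, -0.3, -1.4]
opening: 0.146
tool shift [-1.9  1.4 -1.7] jaw yaw now 104.71 turn z -0.69 tilt 0.16
[0.5717797  0.21680311 0.22632302] [ 0.00090952 -0.16144002  0.        ]
```

View pics/w10c.png

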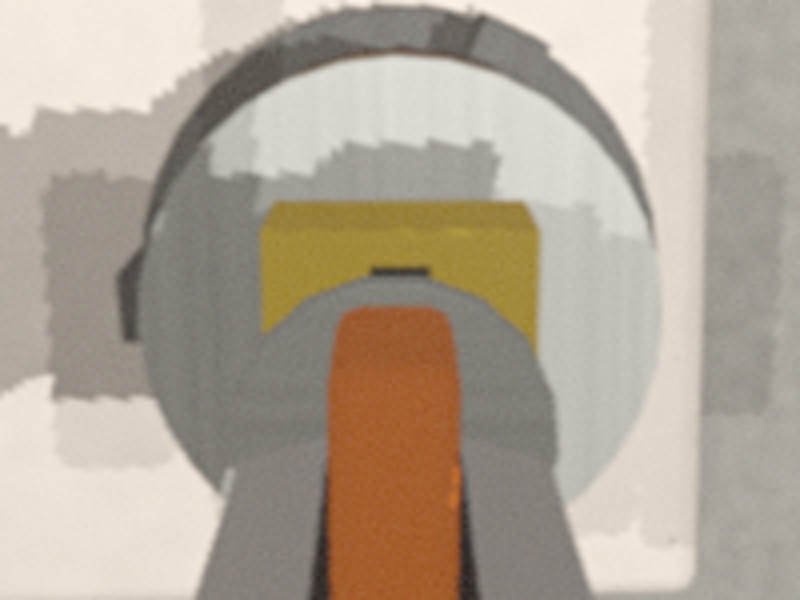

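View pics/s10c.png

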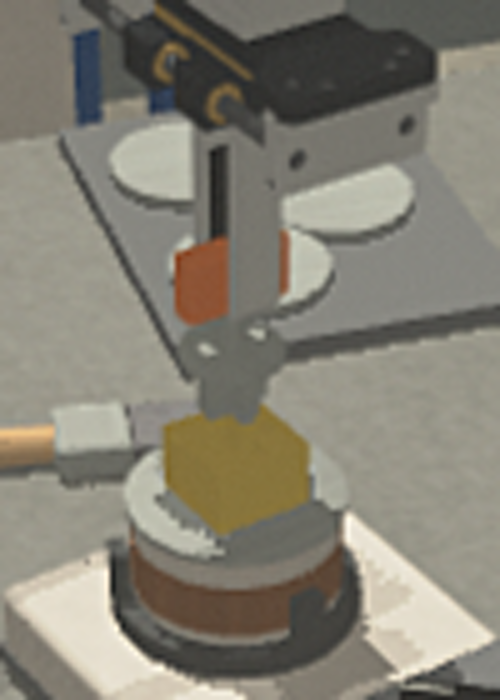

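View pics/c10c.png

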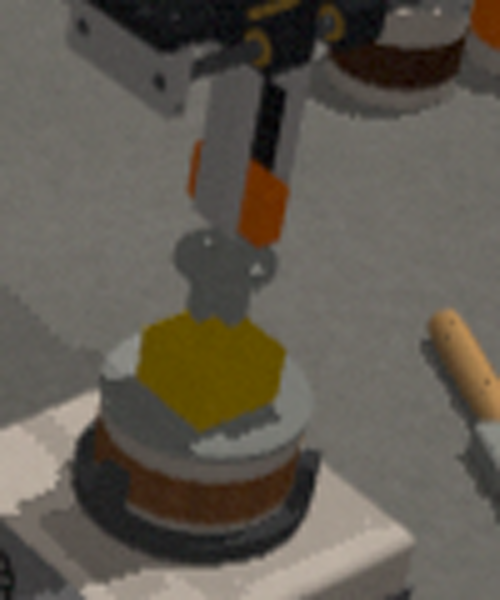

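```bash
python3 -m crank '[[[-1.9,1.4,0,0,-0.2,-0.5],[0.3,0,3,0,0,0],[0.3,0,6,0,0,0],[0.3,0,6,0,0,0]]]'
python3 - <<'E'
from h import *
plan([.5733,.2186,.200],105.4);t,M=tool();zt=M.T@np.array([0,0,-1]); o=telemetry.get_obs();print(t,np.degrees(np.cross([0,0,1],zt)),o['contact_force'],o['torque'])
E
```

```text
time: 10.05
tcp_pos: [0.579, 0.2212, 0.2174]
tool_rot: [0.008, -0.133, 0.991, 0.001]
contact_force: [0.0, 0.0, -2.3]
opening: 0.143
tool shift [ 6.5 -1.  17.3] jaw yaw now 105.3 turn z -0.1 tilt 0.89
[0.57901157 0.22118746 0.21742912] [ 0.02111031  0.88574398 -0.        ] [ 7.55862982e-04  8.13815915e-03 -2.29747143e+00] [0.06143832 0.01369417 0.02247277]
```

```bash
python3 -m crank '[[[5,-0.8,3,0,0.8,0],[0.4,0,0.6,0,0.1,0],[0.4,0,0.6,0,0.1,0]]]'
python3 - <<'E'
from h import *
plan([.5733,.2186,.200],105.4);t,M=tool();zt=M.T@np.array([0,0,-1]); o=telemetry.get_obs();print(t,np.degrees(np.cross([0,0,1],zt)),o['contact_force'],o['torque'])
E
```

```text
time: 10.3
tcp_pos: [0.5728, 0.2188, 0.2101]
tool_rot: [-0.004, -0.133, 0.991, -0.0]
contact_force: [0.1, -0.5, -2.0]
opening: 0.146
tool shift [-0.5 -0.3 10.1] jaw yaw now 105.31 turn z -0.09 tilt 0.42
[0.5727801  0.21881485 0.21011482] [ 0.01893837 -0.42041947  0.        ] [ 0.08689075 -0.49446137 -1.96719855] [ 0.02328757 -0.02667515  0.0624369 ]
```

```bash
python3 -m crank '[[[0,0,3.5,0,-0.2,0],[0.3,0,3.5,0,0.1,0]]]'
python3 - <<'E'
from h import *
plan([.5733,.2186,.200],105.4);t,M=tool();zt=M.T@np.array([0,0,-1]); o=telemetry.get_obs();print(t,np.degrees(np.cross([0,0,1],zt)),o['contact_force'],o['torque'])
E
```

```text
time: 10.47
tcp_pos: [0.5726, 0.2188, 0.203]
tool_rot: [-0.002, -0.133, 0.991, -0.0]
contact_force: [0.0, 0.3, -2.0]
opening: 0.143
tool shift [-0.6 -0.4  3. ] jaw yaw now 105.31 turn z -0.09 tilt 0.28
[0.57262063 0.21878961 0.20301704] [ 0.02024414 -0.27789483  0.        ] [ 0.01551819  0.30115371 -1.9722502 ] [ 0.10349333 -0.03905414 -0.00685724]
```

```bash
python3 -m crank '[[[0,0,4,0,-0.1,0],[0.2,0,4,0,0,0]]]'
python3 - <<'E'
from h import *
plan([.5733,.2186,.186],105.4);t,M=tool();zt=M.T@np.array([0,0,-1]); o=telemetry.get_obs();print(t,np.degrees(np.cross([0,0,1],zt)),o['contact_force'],o['torque'])
C,_=snap('wrist','w11.png'); snap('side','s11.png');crop('w11',220,150,420,300,4,'w11c');crop('s11',270,60,370,200,5,'s11c')
E
```

```text
time: 10.63
tcp_pos: [0.5725, 0.2187, 0.1944]
tool_rot: [-0.001, -0.133, 0.991, -0.0]
contact_force: [0.1, 0.4, -1.9]
opening: 0.149
tool shift [-0.8 -0.3  8.4] jaw yaw now 105.3 turn z -0.1 tilt 0.14
[0.57250925 0.2187031  0.19443402] [ 0.01826915 -0.14022947  0.        ] [ 0.10185048  0.38046081 -1.91687005] [0.12029886 0.01294654 0.01176169]
```

View pics/w11c.png

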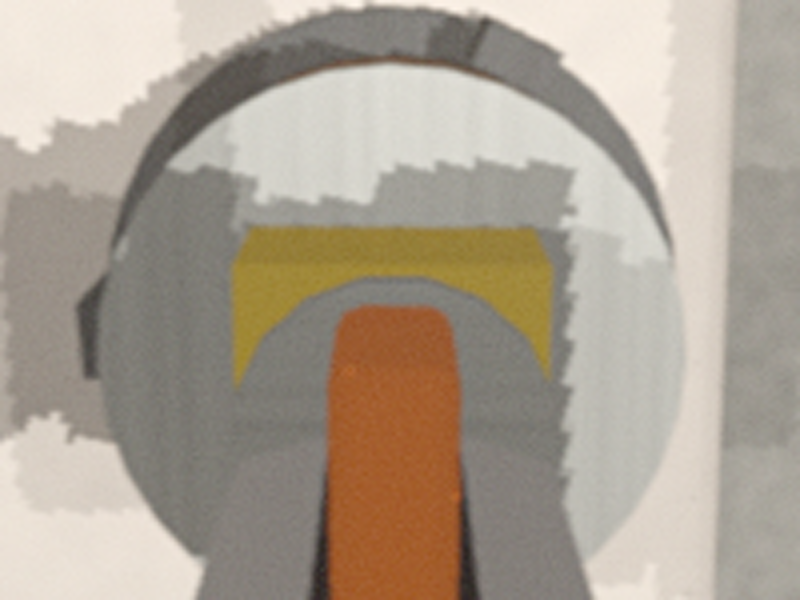

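View pics/s11c.png

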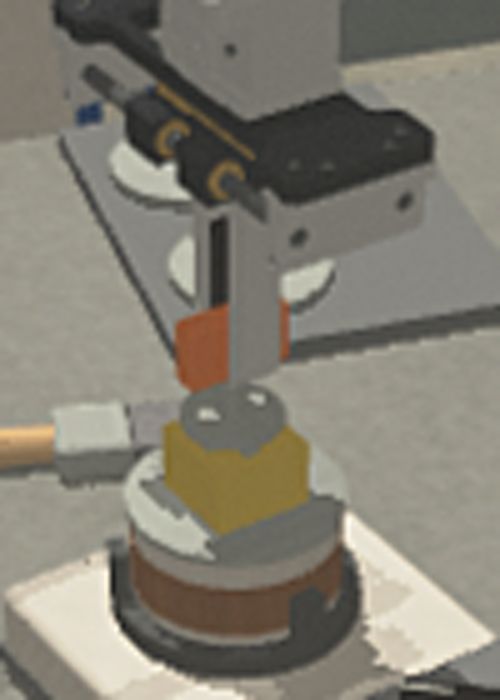

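```bash
python3 -m crank '[[[-0.5,0,4,0,-0.1,0],[0.2,0,4,0,0,0]]]' - 60
python3 - <<'E'
from h import *
plan([.5733,.2186,.186],105.4);t,M=tool();zt=M.T@np.array([0,0,-1]); o=telemetry.get_obs();print(t,np.degrees(np.cross([0,0,1],zt)),o['contact_force'],o['torque'])
E
```

```text
time: 10.9
tcp_pos: [0.5728, 0.2188, 0.1889]
tool_rot: [0.001, -0.133, 0.991, 0.0]
contact_force: [-1.9, -0.1, 4.9]
opening: 0.143
tool shift [-0.4 -0.3  2.9] jaw yaw now 105.3 turn z -0.1 tilt 0.07
[0.57284211 0.21880914 0.18885088] [ 0.01672066  0.07222217 -0.        ] [-1.87406367 -0.10077386  4.93632066] [-0.08226656  0.49252431  0.00411319]
```

```bash
python3 -m crank '[[[0,0,4,0,0,0],[0.2,0,4,0,0,0]]]'
python3 - <<'E'
from h import *
plan([.5733,.2186,.186],105.4);t,M=tool();zt=M.T@np.array([0,0,-1]); o=telemetry.get_obs();print(t,np.degrees(np.cross([0,0,1],zt)),o['contact_force'],o['torque'])
E
```

```text
time: 11.07
tcp_pos: [0.5728, 0.2188, 0.1859]
tool_rot: [0.003, -0.133, 0.991, 0.0]
contact_force: [-5.2, -0.5, 16.8]
opening: 0.147
tool shift [-0.4 -0.4 -0.1] jaw yaw now 105.31 turn z -0.09 tilt 0.32
[0.57277571 0.21882095 0.18588159] [ 0.01252561  0.31511429 -0.        ] [-5.19787767 -0.47340183 16.84439966] [-0.36679621  1.24765725 -0.02363311]
```

```bash
python3 -m crank '[[[0,0,5,0,0.2,0],[0,0,5,0,0.2,0],[0,0,5,0,0.2,0]]]'
python3 - <<'E'
from h import *
plan([.5733,.2186,.186],105.4);t,M=tool();zt=M.T@np.array([0,0,-1]); o=telemetry.get_obs();print(t,np.degrees(np.cross([0,0,1],zt)),o['contact_force'],o['torque'])
C,_=snap('wrist','w12.png'); snap('side','s12.png');snap('scene','c12.png');crop('w12',220,150,420,300,4,'w12c');crop('s12',270,60,370,200,5,'s12c');crop('c12',390,160,490,280,5,'c12c')
o=telemetry.get_obs();print(o['tcp_pos'],o['contact_force'],o['opening'],o['time'])
E
```

```text
time: 11.32
tcp_pos: [0.5728, 0.2188, 0.1859]
tool_rot: [0.003, -0.133, 0.991, 0.0]
contact_force: [-4.6, -1.3, 13.6]
opening: 0.148
tool shift [-0.5 -0.4 -0.1] jaw yaw now 105.32 turn z -0.08 tilt 0.35
[0.57275281 0.21883244 0.1859013 ] [-0.02152885  0.34940234  0.        ] [-4.62303163 -1.25340542 13.59138999] [-0.35393577  1.40563628 -0.01426591]
[0.57277736 0.21882929 0.18594262] [-5.81214837 -1.51265951 13.8233394 ] 0.14284820654961256 11.4667
```

View pics/s12c.png

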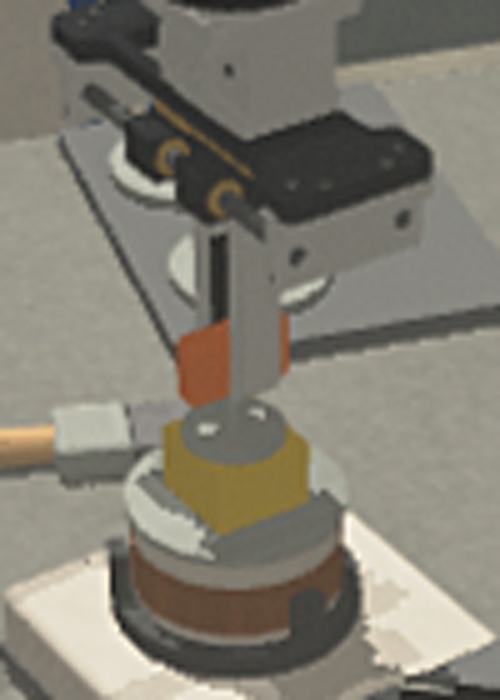

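View pics/c12c.png

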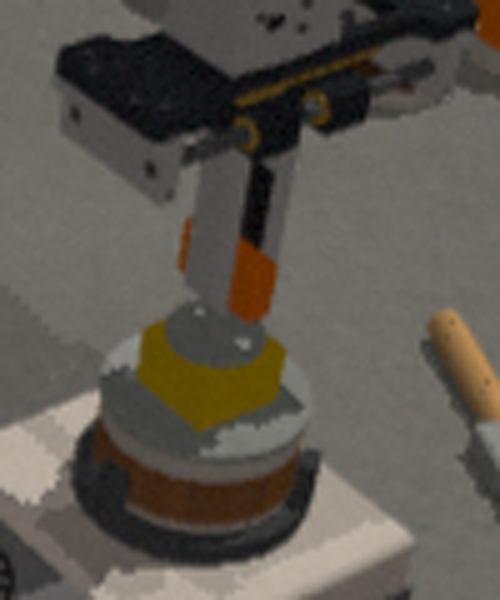

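View pics/w12.png

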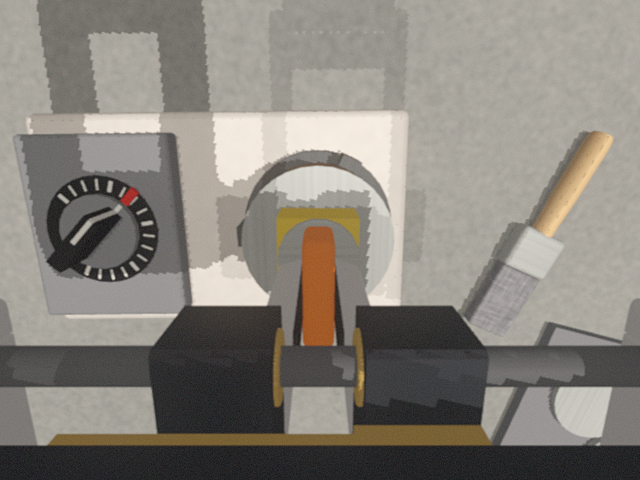

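```bash
python3 -m crank '[[[0.8,0,8,0,0.3,0],[0.8,0,8,0,0.3,0]]]'
python3 - <<'E'
from h import *
o=telemetry.get_obs();print(o['tcp_pos'],o['contact_force'],o['torque'],o['opening'],o['time'])
for i in range(4): cams.capture('side')
plan([.5733,.2186,.186],105.4);o=telemetry.get_obs();print(o['tcp_pos'],o['contact_force'],o['torque'],o['opening'],o['time'])
E
```

```text
time: 11.63
tcp_pos: [0.5727, 0.2189, 0.1859]
tool_rot: [0.005, -0.133, 0.991, 0.0]
contact_force: [-6.7, -1.9, 23.2]
opening: 0.147
[0.57266694 0.21886348 0.18586285] [-6.65145334 -1.94852922 23.19812528] [-0.55808152  1.97866885 -0.03762934] 0.14655417441820878 11.6333
tool shift [-0.6 -0.4 -0.2] jaw yaw now 105.34 turn z -0.06 tilt 0.61
[0.57264413 0.21884051 0.18583879] [-6.82946316 -2.54537731 22.24497112] [-0.47362205  1.95997138 -0.00814076] 0.14365810040609528 11.8333
```

```bash
python3 -m crank '[[[1.5,0,5.5,0,1.2,0],[1.5,0,5.5,0,1.2,0]]]'
python3 - <<'E'
from h import *
for i in range(3): cams.capture('side')
plan([.5733,.2186,.186],105.4);t,M=tool();zt=M.T@np.array([0,0,-1]); o=telemetry.get_obs();print(o['tcp_pos'],np.degrees(np.cross([0,0,1],zt)),o['contact_force'],o['torque'],o['opening'],o['time'])
E
```

```text
time: 12.0
tcp_pos: [0.5735, 0.2191, 0.1861]
tool_rot: [-0.006, -0.133, 0.991, -0.001]
contact_force: [0.8, 0.9, 12.7]
opening: 0.147
tool shift [ 0.4 -0.4  0.1] jaw yaw now 105.34 turn z -0.06 tilt 0.69
[0.57356036 0.21910922 0.18607355] [-0.04729942 -0.69100209  0.        ] [-1.28648188 -0.83805822 12.31625734] [ 0.02716864  0.15244338 -0.03414676] 0.14435905746628316 12.15
```

```bash
python3 -m crank '[[[0.5,0,7,0,-0.4,0],[0.7,0,7,0,0.1,0]]]'
python3 - <<'E'
from h import *
for i in range(2): cams.capture('side')
snap('wrist','w13.png'); snap('side','s13.png'); snap('scene','c13.png')
plan([.5733,.2186,.186],105.4);t,M=tool();zt=M.T@np.array([0,0,-1]); o=telemetry.get_obs();print(o['tcp_pos'],np.degrees(np.cross([0,0,1],zt)),o['contact_force'],o['torque'],o['opening'],o['time'])
crop('s13',285,110,350,180,8,'s13c');crop('c13',405,200,475,260,8,'c13c');crop('w13',30,160,170,290,4,'w13c')
a,b,c=[cv2.imread(f'pics/{x}.png') for x in('s13c','c13c','w13c')]
h=560; cv2.imwrite('pics/m13.png',cv2.resize(np.hstack([cv2.resize(x,(int(x.shape[1]*480/x.shape[0]),480)) for x in(a,b,c)]),(800,250)))
E
```

```text
time: 12.32
tcp_pos: [0.5731, 0.219, 0.1859]
tool_rot: [0.002, -0.134, 0.991, -0.0]
contact_force: [-6.9, -2.5, 20.3]
opening: 0.145
tool shift [-0.1 -0.5 -0.1] jaw yaw now 105.35 turn z -0.05 tilt 0.27
[0.57311077 0.21901483 0.18588797] [-0.05845966  0.26260584  0.        ] [-5.99666192 -2.36359801 19.39422715] [-0.41678349  1.60899649 -0.02450785] 0.14970062356412667 12.5667
```

View pics/s13c.png

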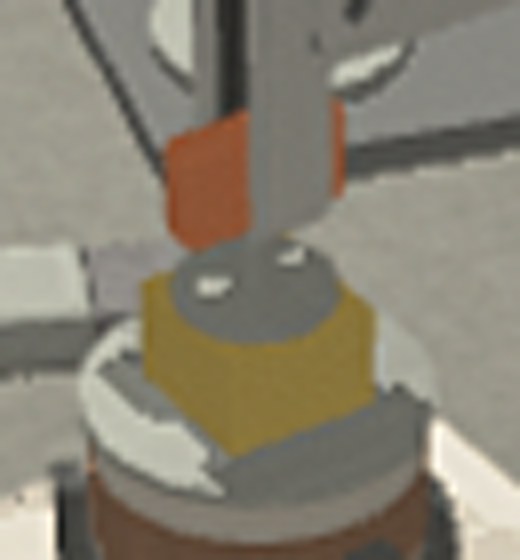

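View pics/c13c.png

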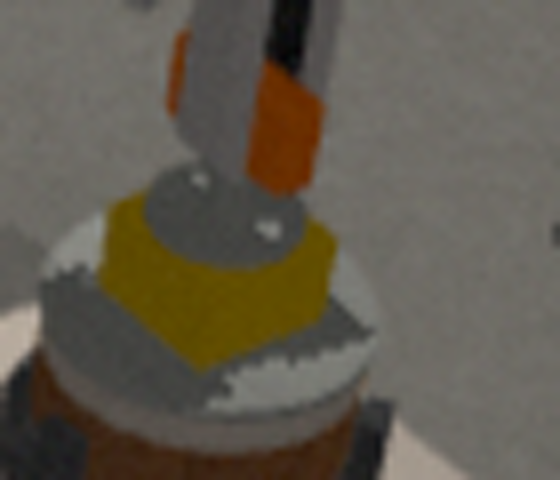

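View pics/w13c.png

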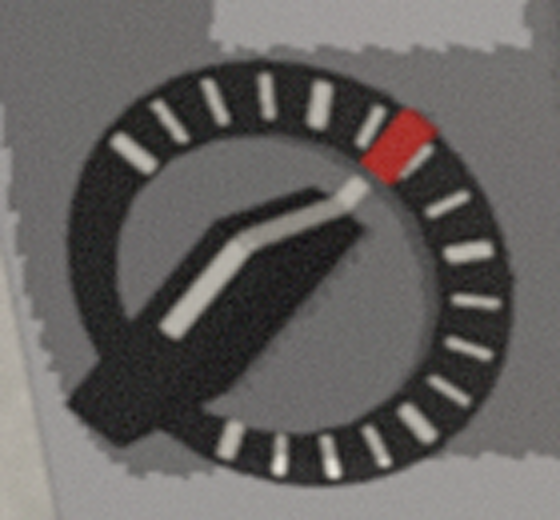

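View pics/s13.png

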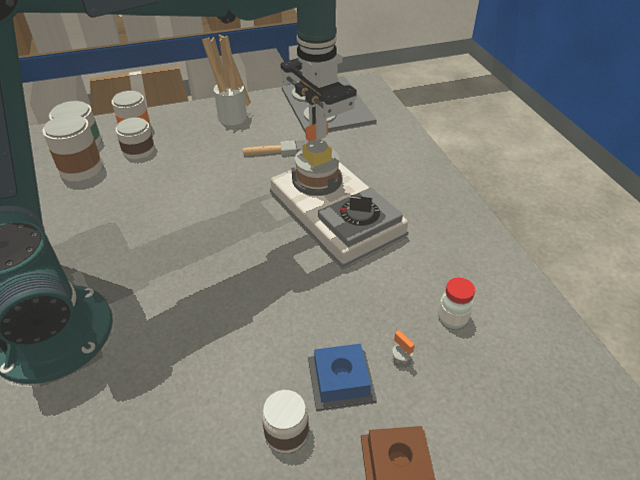

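The collar sits on the rim, pushed with about 19 N and unmoved under extra load. The dial pointer still meets the tab, and the tin, jar and brush haven't moved. I'll hand it in.

Run:
```python
from h import *
print(job.close_job()); o=telemetry.get_obs(); print(o['time'],o['contact_force'],o['tcp_pos'])
```

```text
the job is handed in; nothing more can be done
None
the job is handed in; nothing more can be done
```

The job is done and handed in, at about 12.6 s of the 59 s allowed. I turned the dial about 50° clockwise onto the red tab, overshooting by about 1° and correcting. Then I lifted the large orange key from the blue stand, lined its foot up with the yellow socket (about 15° yaw) and pushed it home, still gripped.

**Last checks:**
- **Dial:** at release the pointer was within about 0.2° of the tab, and the final wrist view still showed it on the tab.
- **Key:** the steel collar looks flush on the socket's rim in the side and scene views. Tool height stayed at about 186 mm while the upward force rose from 14 to 23 N. That is the height worked out for the key fully home, and more force than the spring gives.
- **Hold at hand-in:** about 19 N of push, gripper still closed on the key.
- **Small tin, jar and brush:** they look unmoved in the last pictures.

**Left over:** a sideways force of about 6 N and a tool tilt of about 0.3°. Reading the button's travel directly wasn't possible.

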